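# Return the pipe fittings to their outlines

### The arm

A 6-joint arm with a two-finger parallel gripper is mounted at the origin on the work surface. World frame = base frame: x ahead of the robot, y to its left, z up, the work surface at z = 0. Lengths are in m, angles in degrees, forces in N, time in s.
With the tool pointing down it reaches from about 0.15 to 0.775 m from the base axis. Payload 6.1 kg.
Tool frame: the origin (TCP) lies at the very end of the fingers, on their centre line; the grasp point (between the pads) lies 19 mm behind it; z points along the fingers, y is the line along which they close (so a half turn about z gives the same grasp; the last joint's range is limited). The gripper opens to 85 mm and grips with 20 to 120 N. Pads are 22 mm wide; open, the fingers measure 114 mm over their backs; the gripper's body (76 mm by 85 mm) begins 54 mm behind the grasp point. The pads swing forward as they close: fully open they stand 13 mm farther back than shut.
Start: joints at [-76.089, 7.208, -2.269, 80.523, 0, 90], TCP at [0.126, -0.51, 0.231] pointing down, gripper open.
Joint ranges: [-155.77, 155.77], [-54.66, 111.73], [-72.52, 77.12], [-102.08, 115.82], [-83.92, 84.16], [-180, 180]. Speed limits (degrees/s): [136.94, 136.94, 172.46, 180, 180, 180].

### API

Orientations are given as a 3x3 rotation matrix whose columns are the frame's x, y, z axes.
In Python, from bench import bot gives the robot as it stands.
- The arm moves only by the shell command python3 -m creep 'ROWS'. ROWS is JSON, a list of rows, each an object of numbers: "x", "y", "z": the shift along the tool's x, y, z in units of 150 mm (1.0 is 150 mm); "wx", "wy", "wz": the turn, a rotation vector about the tool's x, y, z in units of 45 degrees (1.0 is 45 degrees); "claw": the closure, from 0 (fully open) to 1 (shut). In form: [{"x": .., "y": .., "z": .., "wx": .., "wy": .., "wz": .., "claw": ..}, ...]. A call has 1 to 20 rows; each row is the pose to reach, as a shift and turn from the pose commanded when the call began, along the tool's axes at that moment; what a row does not reach only later rows make up. A row lasts 1/12 s, in which the tool goes at most 41.7 mm and 7.16 degrees, less where a joint would pass 70% of its speed; a pose out of reach is approached as far as the arm can. A call with a number of a shift or a turn outside -1 to 1 is refused whole. A call with a gripper value outside its range is refused whole. The fingers move at their own pace and stop on an object; the grip force is fixed at half the most. Time passes only in rows, so rows that repeat a pose let the fingers close. It gives the time, the measured TCP pose, the force, the opening and the grip force at its end, in the units of the state.
- bot.sense(): the state, without advancing time (a new reading comes with each control period).
- bot.grab_frame(name): name is "scene" or "side" or "wrist"; returns the picture (480x640x3 uint8, red, green, blue); there is no depth.
- bot.get_calibration(name): a dict with "fovy" (degrees; the focal length in pixels is half the picture's height over the tangent of half this angle, whatever the lens; pixels are square), "cx", "cy" (the principal point, pixels), "k1" (the pictures are not rectified: a ray, as slopes to the right and down, at radius r is drawn at 1 + k1 r^2 times it, then the intrinsics apply), "rvec" (rotation vector, rad) and "tvec" (3), from world to camera coordinates, as OpenCV has them. Camera axes: x right, y down, z forward; pixel columns grow to the right and rows downward; lengths in m; the calibration is good to about 2 mm. A picture is of the moment at which its call begins: read the wrist's pose just before it. get_calibration takes no time and is no camera call; for the wrist camera it gives the pose at the moment of the call.
- bot.finish_job(): hands the job in; it is judged then, once.
Trained networks look in the newest picture that a camera, given by its name, has taken for a name from the list of things; names that differ only in an ending like _2 or _b are one class to them, and where a whole thing is asked for, a point or a joint stands for the part that bears it (a point fixed in the world has none). Each returns a list of dicts, best first, with "conf" (0 to 1); they miss things now and then, are a little off and sometimes report something else, mostly with a low value. They report only what shows in the picture. A call takes as long as a camera call. They do not tell look-alikes from the thing itself.
- bot.regions_of(query, camera): "region" (480x640 bool, what is visible of it) and "xy" ([column, row] as shares, 0 to 1, of the picture: columns of its width, rows of its height, amid what is visible of it).
- bot.mark_of(query, camera): "xy" ([column, row] as shares, 0 to 1, of the picture: columns of its width, rows of its height: a listed point, or the origin of a listed thing).
The state is a dict: "time_s": time; "joint_pos": joint angles; "qvel": joint speeds; "joint_torque": joint torques, N m; "eef_pos": TCP position; "ee_rot": TCP orientation; "ft_force": force on the tool from outside, world axes, zero at the start; "wrist_torque": the same for the moment, N m; "finger_gap": finger opening in m; "grasp_force": force on a finger pad.
Only numpy, scipy, OpenCV 4.12 (cv2) and the standard library are available. Lean on these libraries where they do the work, as an engineer would, in place of code of your own. Each camera call takes 0.05 s, during which the arm holds its last target. There are 200 camera calls.

### The job

Put the four loose grey pipe fittings (elbow, tee, union and end cap) back on the white stock boards, each lying on the board whose black outline has its shape, turned so that it covers the outline. Leave the small screw jar and the yellow carton standing where they are.

Things in the scene. Friction and masses are not known exactly. Their poses are not given: they have to be found in the camera images.
- elbow: Grey plastic 90-degree pipe elbow lying flat, 38 mm high. Origin: on its underside, below the corner where the two leg axes meet. One leg runs along its +x, the other along its +y, each 55 mm long from the origin to its open mouth; leg axes 19 mm above the underside. Each leg ends in a round socket collar 38 mm in diameter, from 30 to 55 mm from the origin (leg before it 33 mm in diameter, corner a 38 mm ball). About 90 g.
- tee: Grey plastic pipe tee lying flat, 38 mm high. Origin: on its underside, below the point where the leg axes meet. Three legs, along its +x, -x (the straight run, 110 mm overall) and +y (the branch), each 55 mm long from the origin; axes 19 mm above the underside. Each leg ends in a round socket collar 38 mm in diameter, from 30 to 55 mm from the origin (leg before it 33 mm). About 120 g.
- union: Grey plastic straight pipe union lying down, 100 mm long along its x, with an eight-sided nut in the middle (30 mm along x, 44 mm across flats, flats upright at +y and -y and one flat on the table), so 44 mm high. Round sockets 38 mm in diameter at both ends, axis 22 mm above the underside. Origin: underside of the nut, at mid-length. The same either way round. About 110 g.
- cap: Grey plastic round pipe end cap standing upright, closed domed side up: diameter 44 mm, 32 mm high. Origin: centre of its underside. About 50 g.
- board_elbow: White flat board 94 x 94 mm, 6 mm thick, fixed to the bench, with the L-shaped silhouette of the elbow painted in black. Origin: centre of the board's underside (top at z 6 mm). An elbow that matches the outline has its origin at x -18, y -18 mm in this frame and its x and y axes along this frame's x and y.
- board_tee: White flat board 130 (x) x 94 (y) mm, 6 mm thick, fixed, with the T-shaped black silhouette of the tee. Origin: centre of the board's underside. A tee that matches the outline has its origin at x 0, y -18 mm in this frame, its branch (+y) along this frame's +y.
- board_union: White flat board 122 (x) x 66 (y) mm, 6 mm thick, fixed, with the black silhouette of the union (a bar along x, wider in the middle). Origin: centre of the board's underside; the union's origin belongs above it, its x along this frame's x, either way round.
- board_cap: White flat board 72 x 72 mm, 6 mm thick, fixed, with a black disc 49 mm in diameter for the end cap. Origin: centre of the board's underside; the cap's origin belongs above it, any way round.
- jar: Bystander: small pale glass screw jar with a blue lid, about 48 mm in diameter, 52 mm high, standing loose on the bench among the fittings. Origin: centre of its underside. It stays where it is.
- carton: Bystander: small yellow carton with a paper label, 55 (x) x 42 (y) mm, 45 mm high, loose on the bench among the fittings. Origin: centre of its underside. It stays where it is.
There are look-alikes about, which are no part of the job. What is shaped like the board_tee but pink is not meant. What is shaped like the elbow but orange is not meant.

How it is judged:
By the outcome, as a careful person would: the job done as asked, in the order asked, and still so for the second after the job is handed in, with the robot touching nothing.
It also fails if it takes over 104 s, if anything falls off the work surface, if the arm or the gripper's body presses on something with over 40 N, if the wrist force passes 120 N, or if a joint passes its speed limit or range.

## Working session

There is one attempt and no reset: what is moved stays moved. The work goes in short steps, Python scripts to look and compute and a shell command to move; the robot and the scene stay as the last step left them, time stands still between calls to the robot, and variables do not carry over. Pictures are saved under pics/ and viewed, at most 16 in all, crops included, and the job is handed in when it is done.

```bash
ls; mkdir -p pics; python3 - <<'E'
from bench import bot
import cv2
s=bot.sense();print(s['time_s'],s['eef_pos'],s['ee_rot'],s['finger_gap'])
for n in('scene','side'):
    im=bot.grab_frame(n);cv2.imwrite(f'pics/{n}0.png',im[:,:,::-1]);print(bot.get_calibration(n))
E
```

```text
pics
0.0 [ 0.12613186 -0.50921513  0.23052613] [[ 9.70665193e-01  2.40434909e-01 -3.70264647e-04]
 [ 2.40435194e-01 -9.70663994e-01  1.52573971e-03]
 [ 7.43852776e-06 -1.57000708e-03 -9.99998768e-01]] 0.08501872807150573
{'fovy': 54.89753999937594, 'cx': 320.7279919918369, 'cy': 237.89994601819018, 'k1': -0.04595329744233756, 'rvec': array([ 1.66300732,  2.18534615, -0.59453592]), 'tvec': array([ 0.22221703, -0.33174246,  1.41728027])}
{'fovy': 45.5631838860774, 'cx': 322.02359954283463, 'cy': 245.46467254617764, 'k1': -0.06579282967863921, 'rvec': array([ 0.50438978, -2.80089325,  1.01250115]), 'tvec': array([0.40280221, 0.24079278, 1.2315701 ])}
```

View pics/scene0.png

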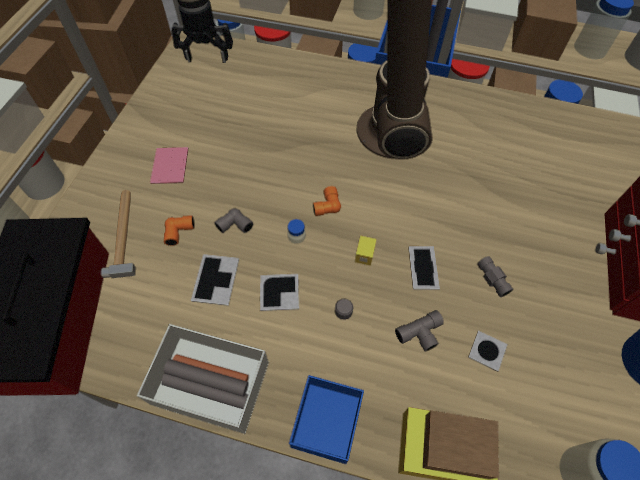

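View pics/side0.png

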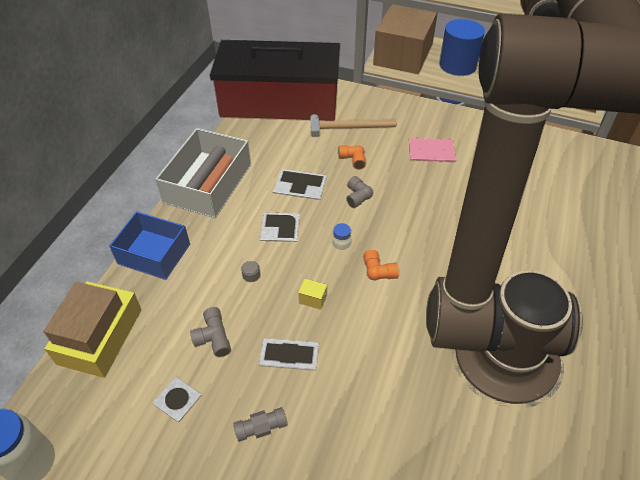

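The scene camera shows these positions:
- **Fittings:** grey elbow (234,220), tee (420,330), union (495,277), cap (344,308).
- **Boards:** tee (216,280), elbow (280,292), union (424,267), cap (488,350).
- **Leave in place:** jar (297,230), carton (366,250).
- **Look-alikes:** orange elbows (178,228) and (328,202), pink board (170,165). I exclude these by colour.

Next I fit poses with silhouettes in both fixed cameras.

```bash
cat > h.py <<'E'
import numpy as np, cv2
from scipy.optimize import minimize
from bench import bot
UP=4
def proj(P,c):
    R=cv2.Rodrigues(np.array(c['rvec'],float))[0]
    q=P@R.T+np.ravel(c['tvec']); s=q[:,:2]/q[:,2:]
    s=s*(1+c['k1']*(s**2).sum(1,keepdims=True))
    return s*(240/np.tan(np.radians(c['fovy'])/2))+[c['cx'],c['cy']]
def cyl(a,b,r,ax,zc,n=16):   # (8-gon for n=8, flats upright)
    t=(np.arange(n)+.5)*2*np.pi/n; k=r/np.cos(np.pi/n) if n==8 else r
    u=k*np.cos(t); v=k*np.sin(t)+zc
    P=[np.c_[np.full(n,s),u,v] for s in(a,b)]; P=np.vstack(P)
    return P if ax=='x' else P[:,[1,0,2]]
def ball(r,zc):
    g=np.random.default_rng(0).normal(size=(150,3)); g*=r/np.linalg.norm(g,axis=1)[:,None]; return g+[0,0,zc]
def leg(ax,s): return [cyl(0,s*.03,.0165,ax,.019),cyl(s*.03,s*.055,.019,ax,.019)]
def rect(x0,x1,y0,y1,z=.006): return np.array([[x,y,z] for x in(x0,x1) for y in(y0,y1)])
def box(a,b): return [np.vstack([rect(-a/2,a/2,-b/2,b/2,z) for z in(0,.006)])]
m=.0025;w=.019+m;e=.055+m;o=.018
disc=lambda r,z:np.array([[r*np.cos(t),r*np.sin(t),z] for t in np.arange(0,6.28,.2)])
M={'elbow':[ball(.019,.019)]+leg('x',1)+leg('y',1),
'tee':leg('x',1)+leg('x',-1)+leg('y',1),
'union':[cyl(-.05,.05,.019,'x',.022),cyl(-.015,.015,.022,'x',.022,8)],
'cap':[np.vstack([disc(.022,0),disc(.022,.024),disc(.014,.032)])],
'board_elbow':box(.094,.094),'board_tee':box(.13,.094),'board_union':box(.122,.066),'board_cap':box(.072,.072),
'dark_elbow':[rect(-o-w,-o+e,-o-w,-o+w),rect(-o-w,-o+w,-o-w,-o+e)],
'dark_tee':[rect(-e,e,-o-w,-o+w),rect(-w,w,-o-w,-o+e)],
'dark_union':[rect(-.05-m,.05+m,-w,w),rect(-.015-m,.015+m,-.022-m,.022+m)],
'dark_cap':[disc(.0245,.006)]}
def render(parts,p,c,off,shape,z=0):
    im=np.zeros(shape,np.uint8);cs,sn=np.cos(p[2]),np.sin(p[2]);R=np.array([[cs,-sn,0],[sn,cs,0],[0,0,1]])
    for P in parts:
        q=(proj(P@R.T+[p[0],p[1],z],c)+.5-off)*UP-.5
        cv2.fillConvexPoly(im,cv2.convexHull(np.round(q*16).astype(np.int32)),1,shift=4)
    return im
def backproj(px,c,z):
    f=lambda v:np.sum((proj(np.array([[v[0],v[1],z]]),c)[0]-px)**2)
    return minimize(f,[.45,0],method='Nelder-Mead',options=dict(xatol=1e-5,fatol=1e-4,maxiter=600)).x
def fit(name,obs,z=0,p0=None,full=True):
    """obs: list of (mask bool 480x640, calib)"""
    T=[]
    for mk,c in obs:
        ys,xs=np.nonzero(mk);x0,x1,y0,y1=max(xs.min()-15,0),min(xs.max()+15,640),max(ys.min()-15,0),min(ys.max()+15,480)
        g=cv2.resize(mk[y0:y1,x0:x1].astype(np.float32),None,fx=UP,fy=UP,interpolation=cv2.INTER_LINEAR)>.5
        T.append((g,c,np.array([x0,y0])))
    def cost(p):
        s=0
        for g,c,off in T:
            r=render(M[name],p,c,off,g.shape,z)>0; s+=1-(r&g).sum()/(r|g).sum()
        return s/len(T)
    if p0 is None:
        ys,xs=np.nonzero(obs[0][0]); p0=[*backproj(np.array([xs.mean(),ys.mean()]),obs[0][1],.01),0]
    best=[]
    for a in (np.arange(0,360,30) if full else [0]):
        S=np.array([[0,0,0],[.015,0,0],[0,.015,0],[0,0,.3]])+np.array(p0)+[0,0,np.radians(a)]
        r=minimize(cost,S[0],method='Nelder-Mead',options=dict(initial_simplex=S,xatol=1e-5,fatol=1e-5,maxiter=150)); best.append((r.fun,r.x))
    best.sort(key=lambda t:t[0]); f,x=best[0]
    return f,x
E
cat > a.py <<'E'
from h import *
ims={n:bot.grab_frame(n) for n in('scene','side')}
C={n:bot.get_calibration(n) for n in ims}
ov={n:ims[n].copy() for n in ims}
exp={'elbow':(234,220),'tee':(420,330),'union':(495,277),'cap':(344,308),'board_elbow':(280,292),'board_tee':(216,280),'board_union':(424,267),'board_cap':(488,350)}
exps={'elbow':(360,191),'tee':(210,332),'union':(262,424),'cap':(251,271),'board_elbow':(281,227),'board_tee':(300,184),'board_union':(290,354),'board_cap':(177,399)}
for k in exp:
    obs=[];dk=[]
    for n,E in(('scene',exp),('side',exps)):
        D=bot.regions_of(k,n)
        D=[d for d in D if np.hypot(d['xy'][0]*640-E[k][0],d['xy'][1]*480-E[k][1])<25]
        if not D: print(k,n,'missed');continue
        r=np.array(D[0]['region']);obs.append((r,C[n]))
        if k[:5]=='board':
            h=cv2.morphologyEx(r.astype(np.uint8),cv2.MORPH_CLOSE,np.ones((9,9)))>0
            dk.append((h&(ims[n].max(2)<95),C[n]))
        ov[n][r]=ov[n][r]//2+np.array([0,120,0],np.uint8)
    out=[(k,obs)]+([(k.replace('board','dark'),dk)] if dk else [])
    for nm,o_ in out:
        f,x=fit(nm,o_);print(nm,round(f,3),np.round(x[:2]*1000,1),round(np.degrees(x[2])%360,1),len(o_),flush=True)
        for s in (0,1):
            if len(o_)==2: 
                fs,xs=fit(nm,[o_[s]],p0=x,full=False);print('   ',round(fs,3),np.round(xs[:2]*1000,1),round(np.degrees(xs[2])%360,1))
v=np.hstack([ov['scene'][140:400,150:550],ov['side'][140:450,140:420][:260]]);cv2.imwrite('pics/ov.png',v[:,:,::-1])
E
time python3 a.py
```

```text
elbow 0.078 [ 436.3 -352.2] 330.9 2
    0.076 [ 435.7 -351. ] 329.4
    0.061 [ 437.1 -353.8] 332.4
tee 0.078 [612.7 173.7] 310.2 2
    0.058 [612.5 175. ] 310.0
    0.068 [613.1 172.3] 309.8
union 0.088 [435.8 334.2] 219.8 2
    0.065 [435.1 335.1] 220.5
    0.088 [435.8 332.7] 219.3
cap 0.1 [614.   -8.3] 72.8 2
    0.08 [613.5  -7. ] 82.4
    0.064 [615.3  -9.9] 77.6
board_elbow 0.07 [ 608.8 -171. ] 109.2 2
    0.034 [ 609.4 -170.5] 108.8
    0.09 [ 608.4 -172.7] 108.4
dark_elbow 0.108 [ 610.5 -170.7] 18.9 2
    0.083 [ 610.  -169.5] 17.8
    0.11 [ 610.5 -172.2] 19.7
board_tee 0.052 [ 618.9 -334.8] 9.4 2
    0.028 [ 618.5 -333.8] 9.0
    0.052 [ 619.5 -337. ] 9.1
dark_tee 0.099 [ 620.3 -335.2] 9.3 2
    0.069 [ 620.1 -334.2] 8.5
    0.096 [ 620.1 -336.9] 8.8
board_union 0.049 [446.6 160.8] 15.8 2
    0.046 [447.1 162.3] 15.2
    0.028 [446.1 160. ] 15.4
dark_union 0.103 [447.8 161.5] 15.1 2
    0.072 [447.1 161.8] 14.8
    0.109 [447.9 158.8] 15.6
board_cap 0.068 [623.2 339.7] 76.7 2
    0.059 [623.1 341.2] 77.7
    0.057 [623.1 339. ] 76.7
dark_cap 0.091 [623.1 340.1] 299.5 2
    0.047 [623.1 341.1] 301.1
    0.095 [623.5 338.2] 303.8
real	0m26.044s
user	0m20.217s
sys	0m0.320s
```

View pics/ov.png

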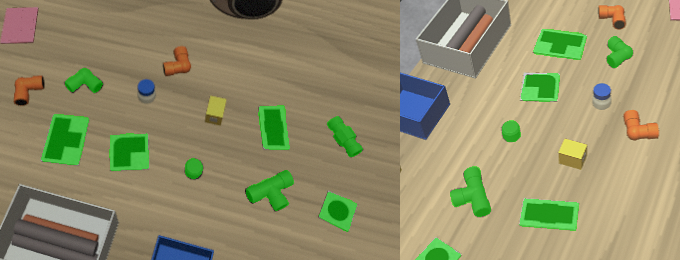

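```bash
cat > plan.py <<'E'
import sys,numpy as np
from bench import bot
# usage: plan.py x y z psi  [x y z psi ...] (mm, deg); prints the numbers for each creep call
s=bot.sense();p=np.array(s['eef_pos'])*1000;R=np.array(s['ee_rot']);a=np.degrees(np.arctan2(R[1,0],R[0,0]))
print('t',round(s['time_s'],2),'at',p.round(1),'psi',round(a,2),'gap',round(s['finger_gap']*1000,1),'grip',round(s['grasp_force'],1),'F',np.round(s['ft_force'],1),'j',np.round(s['joint_pos']))
v=list(map(float,sys.argv[1:]))
while v:
    x,y,z,t=v[:4];v=v[4:];d=np.array([x,y,z])-p;dp=(t-a+180)%360-180
    for n in range(1,9):
        L=[];A=a
        for k in range(n):
            c,q=np.cos(np.radians(A)),np.sin(np.radians(A));e=d/n
            L.append([(c*e[0]+q*e[1])/150,(q*e[0]-c*e[1])/150,-e[2]/150,-dp/n/45]);A+=dp/n
        if np.abs(L).max()<=1:break
    for r in L:print('  x %.3f y %.3f z %.3f wz %.3f rows>=%.1f'%(*r,max(np.linalg.norm(r[:3])*150/41.7,abs(r[3])*45/7.16)))
    p=np.array([x,y,z]);a=t
E
python3 plan.py 456.7 -315.5 130 60.9
```

```text
t 1.0 at [ 126.2 -509.6  231.3] psi 13.91 gap 85.3 grip 0.0 F [ 0.8  0.2 -0.5] j [-76.   7.  -2.  81.   0.  90.]
  x 0.817 y -0.242 z 0.225 wz -0.348 rows>=3.2
  x 0.852 y -0.013 z 0.225 wz -0.348 rows>=3.2
  x 0.823 y 0.218 z 0.225 wz -0.348 rows>=3.2
```

```bash
python3 -m creep '[{"x":0.817,"y":-0.242,"z":0.225,"wz":-0.348},{"x":0.817,"y":-0.242,"z":0.225,"wz":-0.348},{"x":0.817,"y":-0.242,"z":0.225,"wz":-0.348},{"x":0.817,"y":-0.242,"z":0.225,"wz":-0.348}]'
python3 -m creep '[{"x":0.852,"y":-0.013,"z":0.225,"wz":-0.348},{"x":0.852,"y":-0.013,"z":0.225,"wz":-0.348},{"x":0.852,"y":-0.013,"z":0.225,"wz":-0.348},{"x":0.852,"y":-0.013,"z":0.225,"wz":-0.348}]'
python3 -m creep '[{"x":0.823,"y":0.218,"z":0.225,"wz":-0.348},{"x":0.823,"y":0.218,"z":0.225,"wz":-0.348},{"x":0.823,"y":0.218,"z":0.225,"wz":-0.348},{"x":0.823,"y":0.218,"z":0.225,"wz":-0.348},{"x":0.823,"y":0.218,"z":0.225,"wz":-0.348},{"x":0.823,"y":0.218,"z":0.225,"wz":-0.348},{"x":0.823,"y":0.218,"z":0.225,"wz":-0.348}]'
cat > w.py <<'E'
import sys
from h import *
name,near=sys.argv[1],np.array(list(map(float,sys.argv[2:5])))
c=bot.get_calibration('wrist');im=bot.grab_frame('wrist')
p0=[near[0]/1000,near[1]/1000,np.radians(near[2])]
v=im.copy()
D=bot.regions_of(name,'wrist');e=proj(np.array([[p0[0],p0[1],.015]]),c)[0]
D=sorted(D,key=lambda d:np.hypot(d['xy'][0]*640-e[0],d['xy'][1]*480-e[1]))
if D:
    f,x=fit(name,[(np.array(D[0]['region']),c)],p0=p0,full=False);print(name,round(f,3),np.round(x[:2]*1000,1),round(np.degrees(x[2])%360,1))
    k=render(M[name],x,c,np.zeros(2),(480*UP,640*UP));k=cv2.resize(k,(640,480),interpolation=cv2.INTER_NEAREST)
    cs,_=cv2.findContours(k,0,2);cv2.drawContours(v,cs,-1,(255,0,255),1)
cv2.imwrite('pics/w_%s_%s.png'%(name,sys.argv[5]),v[:,:,::-1])
E
python3 w.py elbow 436.3 -352.2 330.9 1; python3 plan.py 456.7 -315.5 2 60.9
```

```text
t 1.1 at [ 126.2 -509.6  231.3] psi 13.91 gap 86.0 grip 0.0 F [-0.1  0.   0.7] j [-76.   7.  -2.  81.  -0.  90.]
  x 0.817 y -0.242 z 0.510 wz -0.348 rows>=3.6
  x 0.852 y -0.013 z 0.510 wz -0.348 rows>=3.6
  x 0.823 y 0.218 z 0.510 wz -0.348 rows>=3.6invalid input
invalid input
invalid input
```

View pics/w_elbow_1.png

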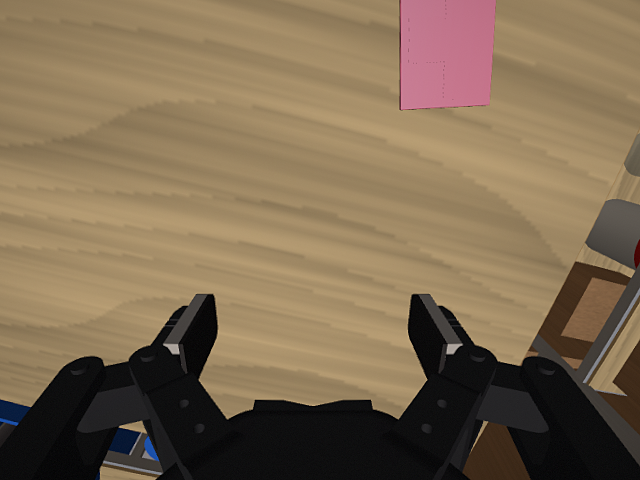

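The wrist picture shows only the pink board at (447,55). The rows were refused, probably because every key is required, so I'm retrying with all of them.

```bash
python3 -m creep '[{"x":0.817,"y":-0.242,"z":0.225,"wx":0,"wy":0,"wz":-0.348,"claw":0},{"x":0.817,"y":-0.242,"z":0.225,"wx":0,"wy":0,"wz":-0.348,"claw":0},{"x":0.817,"y":-0.242,"z":0.225,"wx":0,"wy":0,"wz":-0.348,"claw":0},{"x":0.817,"y":-0.242,"z":0.225,"wx":0,"wy":0,"wz":-0.348,"claw":0}]' && python3 plan.py 456.7 -315.5 130 60.9
```

```text
time_s: 1.43
eef_pos: [0.2396, -0.4417, 0.1959]
ee_rot: [[0.867, 0.498, 0.001], [0.498, -0.867, 0.003], [0.002, -0.002, -1.0]]
ft_force: [-0.2, -0.4, -0.7]
finger_gap: 0.0857
grasp_force: 0.0
t 1.43 at [ 239.6 -441.7  195.9] psi 29.86 gap 85.7 grip 0.0 F [-0.2 -0.4 -0.7] j [-62.   5.  -9.  76.   0.  89.]
  x 0.837 y -0.005 z 0.220 wz -0.345 rows>=3.1
  x 0.808 y 0.220 z 0.220 wz -0.345 rows>=3.1
```

```bash
python3 -m creep '[{"x":0.837,"y":-0.005,"z":0.22,"wx":0,"wy":0,"wz":-0.345,"claw":0},{"x":0.837,"y":-0.005,"z":0.22,"wx":0,"wy":0,"wz":-0.345,"claw":0},{"x":0.837,"y":-0.005,"z":0.22,"wx":0,"wy":0,"wz":-0.345,"claw":0},{"x":0.837,"y":-0.005,"z":0.22,"wx":0,"wy":0,"wz":-0.345,"claw":0}]' >/dev/null
python3 -m creep '[{"x":0.808,"y":0.22,"z":0.22,"wx":0,"wy":0,"wz":-0.345,"claw":0},{"x":0.808,"y":0.22,"z":0.22,"wx":0,"wy":0,"wz":-0.345,"claw":0},{"x":0.808,"y":0.22,"z":0.22,"wx":0,"wy":0,"wz":-0.345,"claw":0},{"x":0.808,"y":0.22,"z":0.22,"wx":0,"wy":0,"wz":-0.345,"claw":0},{"x":0.808,"y":0.22,"z":0.22,"wx":0,"wy":0,"wz":-0.345,"claw":0},{"x":0.808,"y":0.22,"z":0.22,"wx":0,"wy":0,"wz":-0.345,"claw":0},{"x":0.808,"y":0.22,"z":0.22,"wx":0,"wy":0,"wz":-0.345,"claw":0}]' >/dev/null
python3 w.py elbow 436.3 -352.2 330.9 2; python3 plan.py 456.7 -315.5 2 60.9
```

```text
elbow 0.032 [ 434.6 -351. ] 331.4
t 2.45 at [ 453.3 -320.8  132.2] psi 60.5 gap 85.4 grip 0.0 F [0.9 0.1 1.5] j [-35.  11. -10.  69.  -0.  84.]
  x 0.042 y 0.002 z 0.868 wz -0.009 rows>=3.1
```

View pics/w_elbow_2.png

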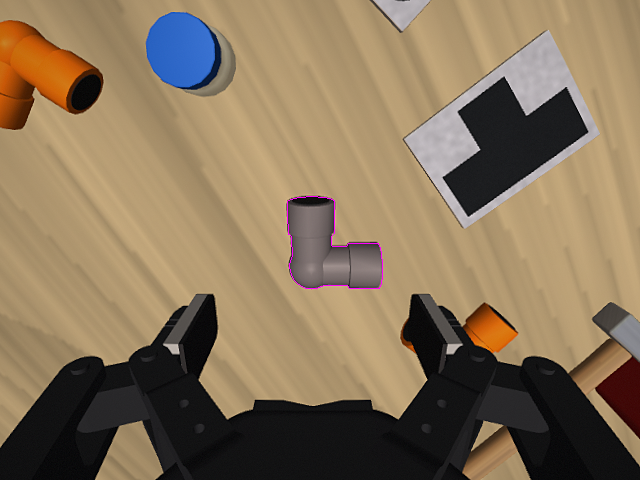

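The close-up shows the grey elbow at (330,250) with a tight fit. The orange look-alikes are clearly separate, at (60,75) and (440,330).

```bash
python3 -m creep '[{"x":0.05,"y":0,"z":0.5,"wx":0,"wy":0,"wz":-0.02,"claw":0},{"x":0.05,"y":0,"z":0.5,"wx":0,"wy":0,"wz":-0.02,"claw":0},{"x":0.05,"y":0,"z":0.5,"wx":0,"wy":0,"wz":-0.02,"claw":0},{"x":0.05,"y":0,"z":0.5,"wx":0,"wy":0,"wz":-0.02,"claw":0},{"x":0.05,"y":0,"z":0.5,"wx":0,"wy":0,"wz":-0.02,"claw":0}]' >/dev/null
python3 plan.py 454.7 -314.1 2 61.4
```

```text
t 2.87 at [ 458.1 -314.2   58.5] psi 61.45 gap 85.4 grip 0.0 F [ 0.4 -0.4  1.2] j [-34.  14. -17.  60.  -0.  84.]
  x -0.010 y -0.020 z 0.376 wz 0.001 rows>=1.4
```

```bash
python3 -m creep '[{"x":-0.01,"y":-0.02,"z":0.15,"wx":0,"wy":0,"wz":0,"claw":0},{"x":-0.01,"y":-0.02,"z":0.3,"wx":0,"wy":0,"wz":0,"claw":0},{"x":-0.01,"y":-0.02,"z":0.376,"wx":0,"wy":0,"wz":0,"claw":0},{"x":-0.01,"y":-0.02,"z":0.376,"wx":0,"wy":0,"wz":0,"claw":0},{"x":-0.01,"y":-0.02,"z":0.376,"wx":0,"wy":0,"wz":0,"claw":0},{"x":-0.01,"y":-0.02,"z":0.376,"wx":0,"wy":0,"wz":0,"claw":1},{"x":-0.01,"y":-0.02,"z":0.376,"wx":0,"wy":0,"wz":0,"claw":1},{"x":-0.01,"y":-0.02,"z":0.376,"wx":0,"wy":0,"wz":0,"claw":1},{"x":-0.01,"y":-0.02,"z":0.376,"wx":0,"wy":0,"wz":0,"claw":1},{"x":-0.01,"y":-0.02,"z":0.376,"wx":0,"wy":0,"wz":0,"claw":1},{"x":-0.01,"y":-0.02,"z":0.376,"wx":0,"wy":0,"wz":0,"claw":1},{"x":-0.01,"y":-0.02,"z":0.376,"wx":0,"wy":0,"wz":0,"claw":1},{"x":-0.01,"y":-0.02,"z":0.376,"wx":0,"wy":0,"wz":0,"claw":1},{"x":-0.01,"y":-0.02,"z":0.376,"wx":0,"wy":0,"wz":0,"claw":1}]' >/dev/null
python3 plan.py 455 -314 120 61.4 585 -153.9 120 109.3
```

```text
t 4.03 at [ 455.1 -313.4    1.2] psi 61.52 gap 36.8 grip 59.4 F [-0.3  1.1  6.6] j [-35.  16. -21.  53.   0.  84.]
  x -0.004 y 0.001 z -0.792 wz 0.003 rows>=2.8
  x 0.676 y 0.125 z -0.000 wz -0.532 rows>=3.3
  x 0.567 y 0.389 z -0.000 wz -0.532 rows>=3.3
```

```bash
python3 -m creep '[{"x":0,"y":0,"z":-0.25,"wx":0,"wy":0,"wz":0,"claw":1},{"x":0,"y":0,"z":-0.5,"wx":0,"wy":0,"wz":0,"claw":1},{"x":0,"y":0,"z":-0.75,"wx":0,"wy":0,"wz":0,"claw":1},{"x":0,"y":0,"z":-0.79,"wx":0,"wy":0,"wz":0,"claw":1},{"x":0,"y":0,"z":-0.79,"wx":0,"wy":0,"wz":0,"claw":1}]' >/dev/null
python3 -m creep '[{"x":0.676,"y":0.125,"z":0,"wx":0,"wy":0,"wz":-0.532,"claw":1},{"x":0.676,"y":0.125,"z":0,"wx":0,"wy":0,"wz":-0.532,"claw":1},{"x":0.676,"y":0.125,"z":0,"wx":0,"wy":0,"wz":-0.532,"claw":1},{"x":0.676,"y":0.125,"z":0,"wx":0,"wy":0,"wz":-0.532,"claw":1},{"x":0.676,"y":0.125,"z":0,"wx":0,"wy":0,"wz":-0.532,"claw":1},{"x":0.676,"y":0.125,"z":0,"wx":0,"wy":0,"wz":-0.532,"claw":1}]' >/dev/null
cat > wb.py <<'E'
import sys
from h import *
# wb.py tag  name x y yaw [z] : fit boards (box + dark) or things in the wrist picture
tag,name=sys.argv[1:3];x,y,a=map(float,sys.argv[3:6]);z=float(sys.argv[6])/1000 if len(sys.argv)>6 else 0
c=bot.get_calibration('wrist');im=bot.grab_frame('wrist');v=im.copy()
p0=[x/1000,y/1000,np.radians(a)];e=proj(np.array([[p0[0],p0[1],.01+z]]),c)[0]
D=[d for d in bot.regions_of(name,'wrist') if np.hypot(d['xy'][0]*640-e[0],d['xy'][1]*480-e[1])<90]
print('expected px',e.round(),len(D))
if D:
    r=np.array(D[0]['region']);jobs=[(name,r)]
    if name[:5]=='board':
        hu=cv2.convexHull(np.argwhere(r)[:,::-1].astype(np.int32));h=np.zeros((480,640),np.uint8);cv2.fillConvexPoly(h,hu,1)
        jobs.append((name.replace('board','dark'),(h>0)&(im.max(2)<70)))
    for nm,m in jobs:
        f,q=fit(nm,[(m,c)],z=z,p0=p0,full=False);print(nm,round(f,3),np.round(q[:2]*1000,1),round(np.degrees(q[2])%360,1))
        k=render(M[nm],q,c,np.zeros(2),(480*UP,640*UP),z);k=cv2.resize(k,(640,480),interpolation=cv2.INTER_NEAREST)
        cs,_=cv2.findContours(k,0,2);cv2.drawContours(v,cs,-1,(255,0,255),1)
cv2.imwrite(f'pics/{tag}.png',v[:,:,::-1])
E
python3 wb.py b1 board_elbow 609.7 -170.9 18.8; python3 plan.py 585 -153.9 120 109.3
```

```text
expected px [433. 137.] 1
board_elbow 0.014 [ 608.3 -169.7] 17.9
dark_elbow 0.068 [ 608.3 -170.4] 18.3
t 5.05 at [ 518.5 -233.1  117.6] psi 85.35 gap 36.5 grip 60.6 F [ 0.5  0.1 -0.1] j [-24.  13.  -9.  68.  -0.  70.]
  x 0.562 y 0.399 z -0.016 wz -0.532 rows>=3.3
```

View pics/b1.png

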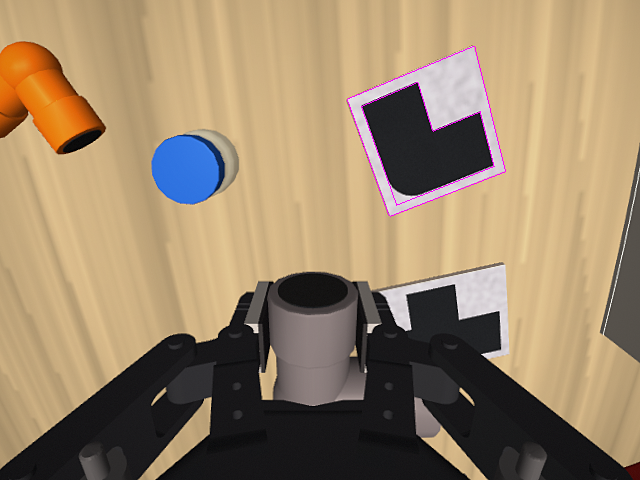

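The board fit is tight: board at (427,130), elbow held straight at (315,330). Target TCP is (583.5, -152.0), yaw 108.1.

```bash
python3 plan.py 583.5 -152 60 108.1 | tail -n +2
python3 -m creep '[{"x":0.56,"y":0.39,"z":0,"wx":0,"wy":0,"wz":-0.5,"claw":1},{"x":0.56,"y":0.39,"z":0,"wx":0,"wy":0,"wz":-0.5,"claw":1},{"x":0.56,"y":0.39,"z":0,"wx":0,"wy":0,"wz":-0.5,"claw":1},{"x":0.56,"y":0.39,"z":0.2,"wx":0,"wy":0,"wz":-0.5,"claw":1},{"x":0.56,"y":0.39,"z":0.4,"wx":0,"wy":0,"wz":-0.5,"claw":1},{"x":0.56,"y":0.39,"z":0.4,"wx":0,"wy":0,"wz":-0.5,"claw":1},{"x":0.56,"y":0.39,"z":0.4,"wx":0,"wy":0,"wz":-0.5,"claw":1}]' >/dev/null; python3 plan.py 583.5 -152 7.6 108.1
```

```text
x 0.574 y 0.388 z 0.384 wz -0.506 rows>=3.2
t 5.63 at [ 582.3 -153.9   57.1] psi 107.86 gap 36.1 grip 60.6 F [ 0.7 -0.5 -0.7] j [-15.  19. -10.  62.  -0.  57.]
  x 0.010 y 0.011 z 0.330 wz -0.005 rows>=1.2
```

```bash
python3 -m creep '[{"x":0.01,"y":0.011,"z":0.15,"wx":0,"wy":0,"wz":-0.005,"claw":1},{"x":0.01,"y":0.011,"z":0.27,"wx":0,"wy":0,"wz":-0.005,"claw":1},{"x":0.01,"y":0.011,"z":0.32,"wx":0,"wy":0,"wz":-0.005,"claw":1},{"x":0.01,"y":0.011,"z":0.325,"wx":0,"wy":0,"wz":-0.005,"claw":1},{"x":0.01,"y":0.011,"z":0.325,"wx":0,"wy":0,"wz":-0.005,"claw":1},{"x":0.01,"y":0.011,"z":0.325,"wx":0,"wy":0,"wz":-0.005,"claw":1}]'; python3 plan.py 583.5 -152 7.2 108.1
```

```text
time_s: 6.13
eef_pos: [0.5864, -0.1524, 0.0117]
ee_rot: [[-0.311, 0.95, 0.002], [0.95, 0.311, -0.001], [-0.001, 0.002, -1.0]]
ft_force: [0.2, 0.6, -1.1]
finger_gap: 0.0362
grasp_force: 60.6
t 6.13 at [ 586.4 -152.4   11.7] psi 108.15 gap 36.2 grip 60.6 F [ 0.2  0.6 -1.1] j [-15.  20. -13.  56.  -0.  57.]
  x 0.009 y -0.017 z 0.030 wz 0.001 rows>=0.1
```

```bash
python3 -m creep '[{"x":0.009,"y":-0.017,"z":0.012,"wx":0,"wy":0,"wz":0,"claw":1},{"x":0.009,"y":-0.017,"z":0.024,"wx":0,"wy":0,"wz":0,"claw":1},{"x":0.009,"y":-0.017,"z":0.024,"wx":0,"wy":0,"wz":0,"claw":1},{"x":0.009,"y":-0.017,"z":0.024,"wx":0,"wy":0,"wz":0,"claw":1}]'>/dev/null; python3 plan.py 583.5 -152 7.2 108.1
```

```text
t 6.47 at [ 582.9 -151.5    7.3] psi 108.18 gap 36.4 grip 61.2 F [-2.1 -0.   5.5] j [-15.  20. -14.  55.  -0.  57.]
  x -0.005 y 0.003 z 0.001 wz 0.002 rows>=0.0
```

Contact made, so I release, rise and check. Cap is next.

```bash
python3 -m creep '[{"x":0,"y":0,"z":0,"wx":0,"wy":0,"wz":0,"claw":0},{"x":0,"y":0,"z":0,"wx":0,"wy":0,"wz":0,"claw":0},{"x":0,"y":0,"z":0,"wx":0,"wy":0,"wz":0,"claw":0},{"x":0,"y":0,"z":0,"wx":0,"wy":0,"wz":0,"claw":0},{"x":0,"y":0,"z":0,"wx":0,"wy":0,"wz":0,"claw":0},{"x":0,"y":0,"z":0,"wx":0,"wy":0,"wz":0,"claw":0},{"x":0,"y":0,"z":-0.25,"wx":0,"wy":0,"wz":0,"claw":0},{"x":0,"y":0,"z":-0.5,"wx":0,"wy":0,"wz":0,"claw":0},{"x":0,"y":0,"z":-0.8,"wx":0,"wy":0,"wz":0,"claw":0},{"x":0,"y":0,"z":-0.8,"wx":0,"wy":0,"wz":0,"claw":0},{"x":0,"y":0,"z":-0.8,"wx":0,"wy":0,"wz":0,"claw":0}]'>/dev/null; python3 wb.py c1 elbow 596.8 -192.7 18.1 6;python3 wb.py c1b cap 613 -8 0; python3 plan.py 613 -8 80 95
```

```text
expected px [311. 273.] 1
elbow 0.028 [ 595.5 -191.5] 18.3
expected px [419.  52.] 1
cap 0.016 [613.9  -5.5] 4.8
t 7.58 at [ 581.6 -151.1  124.4] psi 108.19 gap 85.4 grip 0.0 F [ 0.1 -0.5 -0.2] j [-15.  17.  -4.  70.  -0.  57.]
  x 0.841 y 0.497 z 0.296 wz 0.293 rows>=3.7
```

View pics/c1.png

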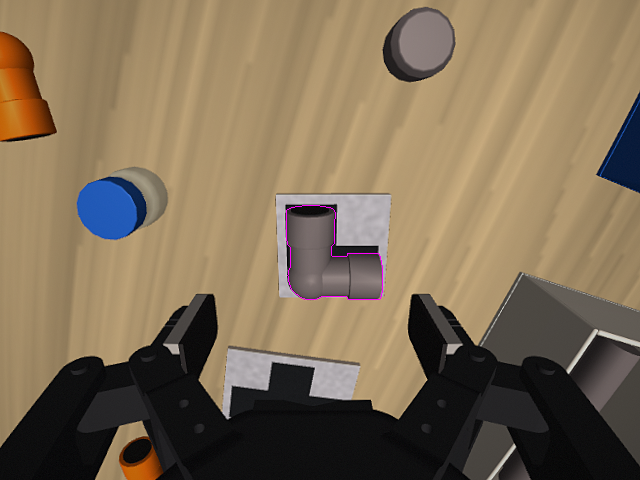

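The elbow lies on its outline at (330,255), within about 2 mm. The cap is at (420,45).

```bash
python3 -m creep '[{"x":0.83,"y":0.497,"z":0,"wx":0,"wy":0,"wz":0.293,"claw":0},{"x":0.83,"y":0.497,"z":0,"wx":0,"wy":0,"wz":0.293,"claw":0},{"x":0.83,"y":0.497,"z":0,"wx":0,"wy":0,"wz":0.293,"claw":0},{"x":0.83,"y":0.497,"z":0.15,"wx":0,"wy":0,"wz":0.293,"claw":0},{"x":0.83,"y":0.497,"z":0.3,"wx":0,"wy":0,"wz":0.293,"claw":0},{"x":0.83,"y":0.497,"z":0.3,"wx":0,"wy":0,"wz":0.293,"claw":0},{"x":0.83,"y":0.497,"z":0.3,"wx":0,"wy":0,"wz":0.293,"claw":0},{"x":0.83,"y":0.497,"z":0.3,"wx":0,"wy":0,"wz":0.293,"claw":0}]'>/dev/null; python3 wb.py c2 cap 613 -8 0; python3 plan.py 613 -7.5 2 95
```

```text
expected px [312. 240.] 1
cap 0.02 [613.7  -7.1] 356.0
t 8.35 at [615.1 -10.7  82.4] psi 94.92 gap 85.1 grip 0.0 F [-0.2 -0.9  0.2] j [-1. 19. -6. 65. -0. 84.]
  x 0.023 y -0.012 z 0.536 wz -0.002 rows>=1.9
```

```bash
python3 -m creep '[{"x":0.025,"y":-0.008,"z":0.2,"wx":0,"wy":0,"wz":0,"claw":0},{"x":0.025,"y":-0.008,"z":0.4,"wx":0,"wy":0,"wz":0,"claw":0},{"x":0.025,"y":-0.008,"z":0.53,"wx":0,"wy":0,"wz":0,"claw":0},{"x":0.025,"y":-0.008,"z":0.53,"wx":0,"wy":0,"wz":0,"claw":0},{"x":0.025,"y":-0.008,"z":0.53,"wx":0,"wy":0,"wz":0,"claw":0},{"x":0.025,"y":-0.008,"z":0.53,"wx":0,"wy":0,"wz":0,"claw":1},{"x":0.025,"y":-0.008,"z":0.53,"wx":0,"wy":0,"wz":0,"claw":1},{"x":0.025,"y":-0.008,"z":0.53,"wx":0,"wy":0,"wz":0,"claw":1},{"x":0.025,"y":-0.008,"z":0.53,"wx":0,"wy":0,"wz":0,"claw":1},{"x":0.025,"y":-0.008,"z":0.53,"wx":0,"wy":0,"wz":0,"claw":1},{"x":0.025,"y":-0.008,"z":0.53,"wx":0,"wy":0,"wz":0,"claw":1},{"x":0.025,"y":-0.008,"z":0.53,"wx":0,"wy":0,"wz":0,"claw":1},{"x":0.025,"y":-0.008,"z":0.53,"wx":0,"wy":0,"wz":0,"claw":1}]'>/dev/null; python3 plan.py 613 -7.5 115 95 620 250 115 115
```

```text
t 9.43 at [614.4  -6.2   3.8] psi 95.0 gap 41.9 grip 61.5 F [-0.2 -0.2  6.7] j [ -1.  22. -13.  55.  -0.  84.]
  x -0.008 y -0.010 z -0.741 wz 0.000 rows>=2.7
  x 0.853 y 0.098 z -0.000 wz -0.222 rows>=3.1
  x 0.823 y 0.245 z -0.000 wz -0.222 rows>=3.1
```

```bash
python3 -m creep '[{"x":0,"y":0,"z":-0.25,"wx":0,"wy":0,"wz":0,"claw":1},{"x":0,"y":0,"z":-0.5,"wx":0,"wy":0,"wz":0,"claw":1},{"x":0,"y":0,"z":-0.74,"wx":0,"wy":0,"wz":0,"claw":1},{"x":0,"y":0,"z":-0.74,"wx":0,"wy":0,"wz":0,"claw":1},{"x":0,"y":0,"z":-0.74,"wx":0,"wy":0,"wz":0,"claw":1}]'>/dev/null
python3 -m creep '[{"x":0.853,"y":0.098,"z":0,"wx":0,"wy":0,"wz":-0.222,"claw":1},{"x":0.853,"y":0.098,"z":0,"wx":0,"wy":0,"wz":-0.222,"claw":1},{"x":0.853,"y":0.098,"z":0,"wx":0,"wy":0,"wz":-0.222,"claw":1},{"x":0.853,"y":0.098,"z":0,"wx":0,"wy":0,"wz":-0.222,"claw":1}]'>/dev/null
python3 -m creep '[{"x":0.823,"y":0.245,"z":0,"wx":0,"wy":0,"wz":-0.222,"claw":1},{"x":0.823,"y":0.245,"z":0,"wx":0,"wy":0,"wz":-0.222,"claw":1},{"x":0.823,"y":0.245,"z":0,"wx":0,"wy":0,"wz":-0.222,"claw":1},{"x":0.823,"y":0.245,"z":0,"wx":0,"wy":0,"wz":-0.222,"claw":1},{"x":0.823,"y":0.245,"z":0,"wx":0,"wy":0,"wz":-0.222,"claw":1},{"x":0.823,"y":0.245,"z":0,"wx":0,"wy":0,"wz":-0.222,"claw":1}]'>/dev/null
python3 wb.py b2 board_cap 623 340 76.7; python3 plan.py 623 340 60 115
```

```text
expected px [373. 122.] 1
board_cap 0.013 [621.2 340.7] 77.4
dark_cap 0.02 [621.6 340.6] 83.7
t 10.78 at [619.8 249.9 112. ] psi 114.91 gap 42.3 grip 61.2 F [-0.5  0.6  0.2] j [22. 24.  5. 71. -0. 87.]
  x 0.536 y 0.273 z 0.347 wz -0.002 rows>=2.5
```

View pics/b2.png

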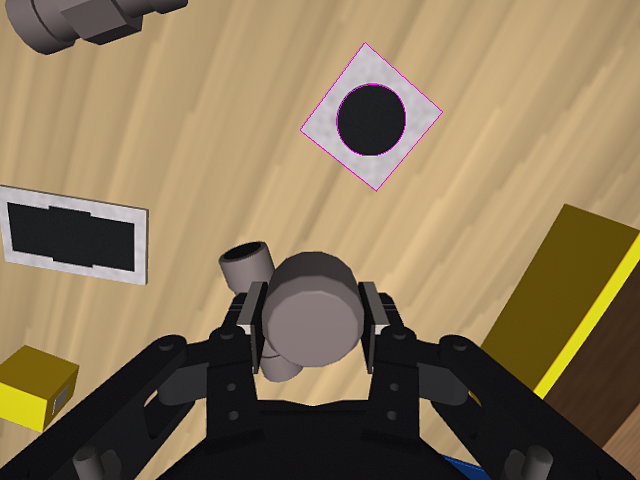

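The disc is at (371,118) and the fit is good. The cap is held centred.

```bash
python3 -m creep '[{"x":0.546,"y":0.26,"z":0,"wx":0,"wy":0,"wz":0,"claw":1},{"x":0.546,"y":0.26,"z":0.15,"wx":0,"wy":0,"wz":0,"claw":1},{"x":0.546,"y":0.26,"z":0.35,"wx":0,"wy":0,"wz":0,"claw":1},{"x":0.546,"y":0.26,"z":0.5,"wx":0,"wy":0,"wz":0,"claw":1},{"x":0.546,"y":0.26,"z":0.6,"wx":0,"wy":0,"wz":0,"claw":1},{"x":0.546,"y":0.26,"z":0.6,"wx":0,"wy":0,"wz":0,"claw":1},{"x":0.546,"y":0.26,"z":0.6,"wx":0,"wy":0,"wz":0,"claw":1}]'>/dev/null; python3 plan.py 621 341.5 9.8 115
```

```text
t 11.37 at [620.6 340.2  22.1] psi 114.87 gap 41.9 grip 61.2 F [ 0.9  0.4 -0.1] j [29. 31.  4. 63. -0. 94.]
  x 0.007 y 0.006 z 0.082 wz -0.003 rows>=0.3
```

```bash
python3 -m creep '[{"x":0.007,"y":0.006,"z":0.04,"wx":0,"wy":0,"wz":0,"claw":1},{"x":0.007,"y":0.006,"z":0.08,"wx":0,"wy":0,"wz":0,"claw":1},{"x":0.007,"y":0.006,"z":0.08,"wx":0,"wy":0,"wz":0,"claw":1},{"x":0.007,"y":0.006,"z":0.08,"wx":0,"wy":0,"wz":0,"claw":1}]'>/dev/null; python3 plan.py 621 341.5 9.8 115
```

```text
t 11.7 at [621.5 343.1  11.2] psi 114.96 gap 42.2 grip 61.2 F [0.1 0.1 0.1] j [29. 31.  3. 62. -0. 94.]
  x -0.009 y -0.007 z 0.010 wz -0.001 rows>=0.1
```

```bash
python3 -m creep '[{"x":-0.006,"y":-0.004,"z":0.01,"wx":0,"wy":0,"wz":0,"claw":1},{"x":-0.006,"y":-0.004,"z":0.01,"wx":0,"wy":0,"wz":0,"claw":1},{"x":-0.006,"y":-0.004,"z":0.01,"wx":0,"wy":0,"wz":0,"claw":1},{"x":-0.006,"y":-0.004,"z":0.01,"wx":0,"wy":0,"wz":0,"claw":0},{"x":-0.006,"y":-0.004,"z":0.01,"wx":0,"wy":0,"wz":0,"claw":0},{"x":-0.006,"y":-0.004,"z":0.01,"wx":0,"wy":0,"wz":0,"claw":0},{"x":-0.006,"y":-0.004,"z":0.01,"wx":0,"wy":0,"wz":0,"claw":0},{"x":-0.006,"y":-0.004,"z":0.01,"wx":0,"wy":0,"wz":0,"claw":0},{"x":-0.006,"y":-0.004,"z":0.01,"wx":0,"wy":0,"wz":0,"claw":0},{"x":-0.006,"y":-0.004,"z":-0.25,"wx":0,"wy":0,"wz":0,"claw":0},{"x":-0.006,"y":-0.004,"z":-0.5,"wx":0,"wy":0,"wz":0,"claw":0},{"x":-0.006,"y":-0.004,"z":-0.75,"wx":0,"wy":0,"wz":0,"claw":0},{"x":-0.006,"y":-0.004,"z":-0.75,"wx":0,"wy":0,"wz":0,"claw":0},{"x":-0.006,"y":-0.004,"z":-0.75,"wx":0,"wy":0,"wz":0,"claw":0}]'>/dev/null; python3 wb.py c3 cap 621.4 340.7 0 6; python3 wb.py c3b board_cap 621.4 340.7 77; python3 wb.py c3c union 435.8 334.2 39.8; python3 plan.py 435.8 334.2 90 129.8 435.8 334.2 90 39.8
```

```text
expected px [310. 228.] 1
cap 0.028 [620.8 341.7] 4.1
expected px [313. 227.] 1
board_cap 0.41 [621.3 340.2] 77.2
dark_cap 0.813 [621.5 340.4] 66.8
expected px [ 87. 135.] 1
union 0.027 [433.2 334.6] 39.8
t 13.17 at [620.3 341.9 121.4] psi 114.98 gap 85.5 grip 0.0 F [-0.3 -0.2 -0.5] j [29. 29. 13. 74.  0. 94.]
  x 0.237 y -0.568 z 0.105 wz -0.165 rows>=2.2
  x 0.308 y -0.533 z 0.105 wz -0.165 rows>=2.2
  x 0.000 y 0.000 z -0.000 wz 0.667 rows>=4.2
  x 0.000 y 0.000 z -0.000 wz 0.667 rows>=4.2
  x 0.000 y 0.000 z -0.000 wz 0.667 rows>=4.2
```

View pics/c3.png

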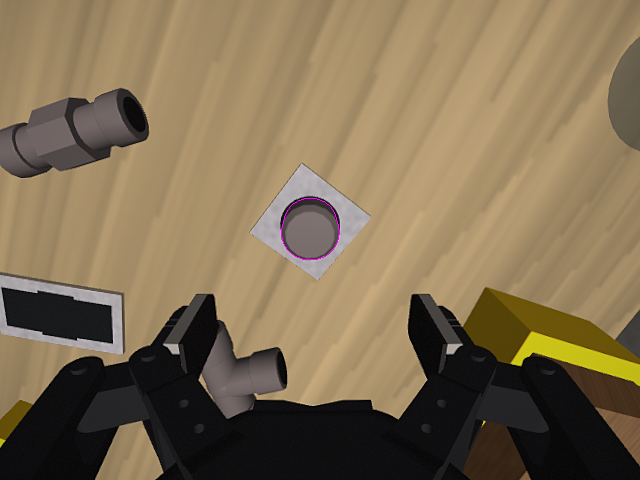

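The cap sits on its disc at (310,230). For the union I use ψ ≈ 219.8 to keep joint 6 well inside its range.

```bash
python3 plan.py 433.2 334.6 95 219.8
```

```text
t 13.17 at [620.3 341.9 121.4] psi 114.98 gap 85.5 grip 0.0 F [-0.3 -0.2 -0.5] j [29. 29. 13. 74.  0. 94.]
  x 0.161 y -0.384 z 0.059 wz -0.776 rows>=4.9
  x 0.352 y -0.222 z 0.059 wz -0.776 rows>=4.9
  x 0.416 y 0.019 z 0.059 wz -0.776 rows>=4.9
```

```bash
python3 -m creep '[{"x":0.161,"y":-0.384,"z":0.05,"wx":0,"wy":0,"wz":-0.776,"claw":0},{"x":0.161,"y":-0.384,"z":0.05,"wx":0,"wy":0,"wz":-0.776,"claw":0},{"x":0.161,"y":-0.384,"z":0.05,"wx":0,"wy":0,"wz":-0.776,"claw":0},{"x":0.161,"y":-0.384,"z":0.05,"wx":0,"wy":0,"wz":-0.776,"claw":0},{"x":0.161,"y":-0.384,"z":0.05,"wx":0,"wy":0,"wz":-0.776,"claw":0},{"x":0.161,"y":-0.384,"z":0.05,"wx":0,"wy":0,"wz":-0.776,"claw":0}]'>/dev/null
python3 -m creep '[{"x":0.352,"y":-0.222,"z":0.05,"wx":0,"wy":0,"wz":-0.776,"claw":0},{"x":0.352,"y":-0.222,"z":0.05,"wx":0,"wy":0,"wz":-0.776,"claw":0},{"x":0.352,"y":-0.222,"z":0.05,"wx":0,"wy":0,"wz":-0.776,"claw":0},{"x":0.352,"y":-0.222,"z":0.05,"wx":0,"wy":0,"wz":-0.776,"claw":0},{"x":0.352,"y":-0.222,"z":0.05,"wx":0,"wy":0,"wz":-0.776,"claw":0},{"x":0.352,"y":-0.222,"z":0.05,"wx":0,"wy":0,"wz":-0.776,"claw":0}]'>/dev/null
python3 -m creep '[{"x":0.416,"y":0.019,"z":0.05,"wx":0,"wy":0,"wz":-0.776,"claw":0},{"x":0.416,"y":0.019,"z":0.05,"wx":0,"wy":0,"wz":-0.776,"claw":0},{"x":0.416,"y":0.019,"z":0.05,"wx":0,"wy":0,"wz":-0.776,"claw":0},{"x":0.416,"y":0.019,"z":0.05,"wx":0,"wy":0,"wz":-0.776,"claw":0},{"x":0.416,"y":0.019,"z":0.05,"wx":0,"wy":0,"wz":-0.776,"claw":0},{"x":0.416,"y":0.019,"z":0.05,"wx":0,"wy":0,"wz":-0.776,"claw":0},{"x":0.416,"y":0.019,"z":0.05,"wx":0,"wy":0,"wz":-0.776,"claw":0}]'>/dev/null
python3 wb.py c4 union 433.2 334.6 219.8; python3 plan.py 433.2 334.6 3 219.8
```

```text
expected px [312. 234.] 1
union 0.048 [434.2 335.7] 219.9
t 14.85 at [433.9 335.  100.6] psi -140.53 gap 85.0 grip 0.0 F [-0.2  0.3 -0.6] j [ 38.  12. -14.  65.   0.  -2.]
  x 0.006 y 0.001 z 0.650 wz -0.007 rows>=2.3
```

```bash
python3 -m creep '[{"x":0,"y":0,"z":0.25,"wx":0,"wy":0,"wz":-0.008,"claw":0},{"x":0,"y":0,"z":0.45,"wx":0,"wy":0,"wz":-0.008,"claw":0},{"x":0,"y":0,"z":0.6,"wx":0,"wy":0,"wz":-0.008,"claw":0},{"x":0,"y":0,"z":0.645,"wx":0,"wy":0,"wz":-0.008,"claw":0},{"x":0,"y":0,"z":0.645,"wx":0,"wy":0,"wz":-0.008,"claw":0},{"x":0,"y":0,"z":0.645,"wx":0,"wy":0,"wz":-0.008,"claw":1},{"x":0,"y":0,"z":0.645,"wx":0,"wy":0,"wz":-0.008,"claw":1},{"x":0,"y":0,"z":0.645,"wx":0,"wy":0,"wz":-0.008,"claw":1},{"x":0,"y":0,"z":0.645,"wx":0,"wy":0,"wz":-0.008,"claw":1},{"x":0,"y":0,"z":0.645,"wx":0,"wy":0,"wz":-0.008,"claw":1},{"x":0,"y":0,"z":0.645,"wx":0,"wy":0,"wz":-0.008,"claw":1},{"x":0,"y":0,"z":0.645,"wx":0,"wy":0,"wz":-0.008,"claw":1},{"x":0,"y":0,"z":0.645,"wx":0,"wy":0,"wz":-0.008,"claw":1}]'>/dev/null; python3 plan.py 433.2 334.6 80 219.8 440 240 80 195.3 447 160.8 50 195.3
```

```text
t 15.93 at [435.  336.    5.9] psi -139.91 gap 42.9 grip 61.8 F [-0.3 -0.3  5.8] j [ 38.  15. -22.  53.   0.  -2.]
  x 0.015 y 0.001 z -0.494 wz 0.006 rows>=1.8
  x 0.369 y -0.514 z -0.000 wz 0.544 rows>=3.4
  x 0.094 y -0.522 z 0.200 wz -0.000 rows>=2.0
```

```bash
python3 -m creep '[{"x":0,"y":0,"z":-0.25,"wx":0,"wy":0,"wz":0,"claw":1},{"x":0,"y":0,"z":-0.5,"wx":0,"wy":0,"wz":0,"claw":1},{"x":0,"y":0,"z":-0.6,"wx":0,"wy":0,"wz":0,"claw":1},{"x":0,"y":0,"z":-0.6,"wx":0,"wy":0,"wz":0,"claw":1}]'>/dev/null
python3 -m creep '[{"x":0.369,"y":-0.514,"z":0,"wx":0,"wy":0,"wz":0.544,"claw":1},{"x":0.369,"y":-0.514,"z":0,"wx":0,"wy":0,"wz":0.544,"claw":1},{"x":0.369,"y":-0.514,"z":0,"wx":0,"wy":0,"wz":0.544,"claw":1},{"x":0.369,"y":-0.514,"z":0,"wx":0,"wy":0,"wz":0.544,"claw":1},{"x":0.369,"y":-0.514,"z":0,"wx":0,"wy":0,"wz":0.544,"claw":1},{"x":0.369,"y":-0.514,"z":0,"wx":0,"wy":0,"wz":0.544,"claw":1}]'>/dev/null
python3 wb.py b3 board_union 447.2 161.2 15.4; python3 plan.py 446 161.5 40 195.3
```

```text
expected px [202. 218.] 1
board_union 0.018 [445.4 161.5] 15.2
dark_union 0.048 [446.4 161.6] 15.2
t 16.87 at [441.  240.8  93.7] psi -164.27 gap 43.1 grip 61.6 F [-0.3 -0.3 -1.7] j [ 29.   7. -20.  63.   0.  13.]
  x 0.111 y -0.518 z 0.358 wz 0.010 rows>=2.3
```

View pics/b3.png

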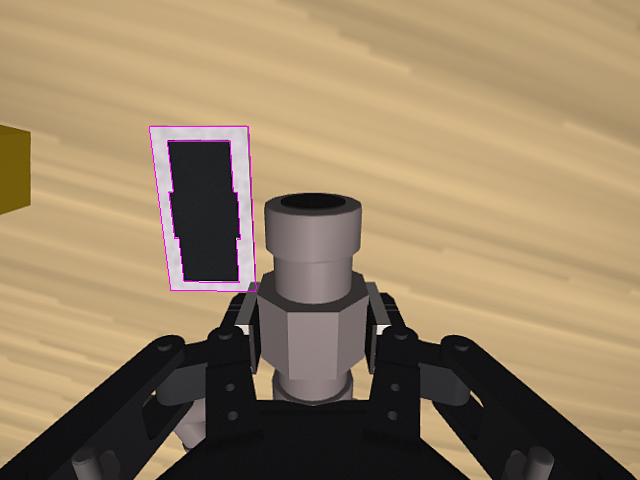

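The outline is at (203,210) and the fit is good. The carton at the left edge is clear of the fingers.

```bash
python3 -m creep '[{"x":0.104,"y":-0.518,"z":0,"wx":0,"wy":0,"wz":0.01,"claw":1},{"x":0.104,"y":-0.518,"z":0.1,"wx":0,"wy":0,"wz":0.01,"claw":1},{"x":0.104,"y":-0.518,"z":0.3,"wx":0,"wy":0,"wz":0.01,"claw":1},{"x":0.104,"y":-0.518,"z":0.46,"wx":0,"wy":0,"wz":0.01,"claw":1},{"x":0.104,"y":-0.518,"z":0.46,"wx":0,"wy":0,"wz":0.01,"claw":1},{"x":0.104,"y":-0.518,"z":0.46,"wx":0,"wy":0,"wz":0.01,"claw":1}]'>/dev/null; python3 plan.py 446.8 161.7 12 195.2
```

```text
t 17.37 at [445.9 161.4  24.2] psi -164.75 gap 42.7 grip 61.8 F [ 0.3 -0.2 -0.8] j [ 20.   7. -29.  54.   0.   5.]
  x -0.006 y 0.000 z 0.081 wz 0.001 rows>=0.3
```

```bash
python3 -m creep '[{"x":-0.005,"y":0,"z":0.04,"wx":0,"wy":0,"wz":0,"claw":1},{"x":-0.005,"y":0,"z":0.075,"wx":0,"wy":0,"wz":0,"claw":1},{"x":-0.005,"y":0,"z":0.08,"wx":0,"wy":0,"wz":0,"claw":1},{"x":-0.005,"y":0,"z":0.08,"wx":0,"wy":0,"wz":0,"claw":1},{"x":-0.005,"y":0,"z":0.08,"wx":0,"wy":0,"wz":0,"claw":1}]'>/dev/null; python3 plan.py 446.8 161.7 12 195.2
```

```text
t 17.78 at [448.1 162.   13.5] psi -164.8 gap 43.1 grip 61.8 F [-0.1 -0.8  0. ] j [ 20.   8. -30.  52.  -0.   5.]
  x 0.009 y 0.000 z 0.010 wz 0.000 rows>=0.0
```

```bash
python3 -m creep '[{"x":0.006,"y":0,"z":0.01,"wx":0,"wy":0,"wz":0,"claw":1},{"x":0.006,"y":0,"z":0.012,"wx":0,"wy":0,"wz":0,"claw":1},{"x":0.006,"y":0,"z":0.012,"wx":0,"wy":0,"wz":0,"claw":1},{"x":0.006,"y":0,"z":0.012,"wx":0,"wy":0,"wz":0,"claw":0},{"x":0.006,"y":0,"z":0.012,"wx":0,"wy":0,"wz":0,"claw":0},{"x":0.006,"y":0,"z":0.012,"wx":0,"wy":0,"wz":0,"claw":0},{"x":0.006,"y":0,"z":0.012,"wx":0,"wy":0,"wz":0,"claw":0},{"x":0.006,"y":0,"z":0.012,"wx":0,"wy":0,"wz":0,"claw":0},{"x":0.006,"y":0,"z":0.012,"wx":0,"wy":0,"wz":0,"claw":0},{"x":0.006,"y":0,"z":-0.25,"wx":0,"wy":0,"wz":0,"claw":0},{"x":0.006,"y":0,"z":-0.5,"wx":0,"wy":0,"wz":0,"claw":0},{"x":0.006,"y":0,"z":-0.75,"wx":0,"wy":0,"wz":0,"claw":0},{"x":0.006,"y":0,"z":-0.75,"wx":0,"wy":0,"wz":0,"claw":0},{"x":0.006,"y":0,"z":-0.75,"wx":0,"wy":0,"wz":0,"claw":0}]'>/dev/null; python3 wb.py c5 union 446 161.5 195.2 6; python3 plan.py 644.9 200.8 110 130
```

```text
expected px [313. 223.] 1
union 0.066 [446.5 161.5] 195.3
t 19.05 at [446.6 161.3 124.9] psi -164.83 gap 84.9 grip 0.0 F [ 0.1 -0.5 -0.8] j [ 20.   3. -20.  67.  -0.   5.]
  x -0.673 y -0.046 z 0.050 wz 0.724 rows>=4.6
  x -0.591 y 0.324 z 0.050 wz 0.724 rows>=4.6
```

View pics/c5.png

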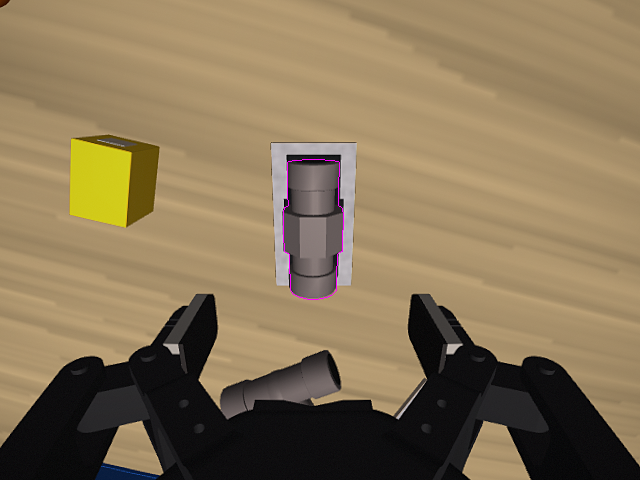

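The union is on its outline at (313,225). Tee next, gripping the branch with ψ=220.2.

```bash
python3 plan.py 644.8 200.8 100 220.2
```

```text
t 19.05 at [446.6 161.3 124.9] psi -164.83 gap 84.9 grip 0.0 F [ 0.1 -0.5 -0.8] j [ 20.   3. -20.  67.  -0.   5.]
  x -0.672 y -0.046 z 0.083 wz -0.278 rows>=2.4
  x -0.646 y -0.190 z 0.083 wz -0.278 rows>=2.4
```

```bash
python3 -m creep '[{"x":-0.672,"y":-0.046,"z":0.04,"wx":0,"wy":0,"wz":-0.278,"claw":0},{"x":-0.672,"y":-0.046,"z":0.04,"wx":0,"wy":0,"wz":-0.278,"claw":0},{"x":-0.672,"y":-0.046,"z":0.04,"wx":0,"wy":0,"wz":-0.278,"claw":0},{"x":-0.672,"y":-0.046,"z":0.04,"wx":0,"wy":0,"wz":-0.278,"claw":0}]'>/dev/null
python3 -m creep '[{"x":-0.646,"y":-0.19,"z":0.08,"wx":0,"wy":0,"wz":-0.278,"claw":0},{"x":-0.646,"y":-0.19,"z":0.08,"wx":0,"wy":0,"wz":-0.278,"claw":0},{"x":-0.646,"y":-0.19,"z":0.08,"wx":0,"wy":0,"wz":-0.278,"claw":0},{"x":-0.646,"y":-0.19,"z":0.08,"wx":0,"wy":0,"wz":-0.278,"claw":0},{"x":-0.646,"y":-0.19,"z":0.08,"wx":0,"wy":0,"wz":-0.278,"claw":0},{"x":-0.646,"y":-0.19,"z":0.08,"wx":0,"wy":0,"wz":-0.278,"claw":0}]'>/dev/null
python3 wb.py c6 tee 612.7 173.7 310.2; python3 plan.py 644.8 200.8 3 220.2
```

```text
expected px [311. 179.] 1
tee 0.019 [611.6 174.5] 310.3
t 19.98 at [643.7 200.6 107.6] psi -139.81 gap 85.2 grip 0.0 F [-0.2 -0.5  0.3] j [ 17.  25.   5.  71.   0. -23.]
  x -0.006 y -0.004 z 0.697 wz -0.000 rows>=2.5
```

View pics/c6.png

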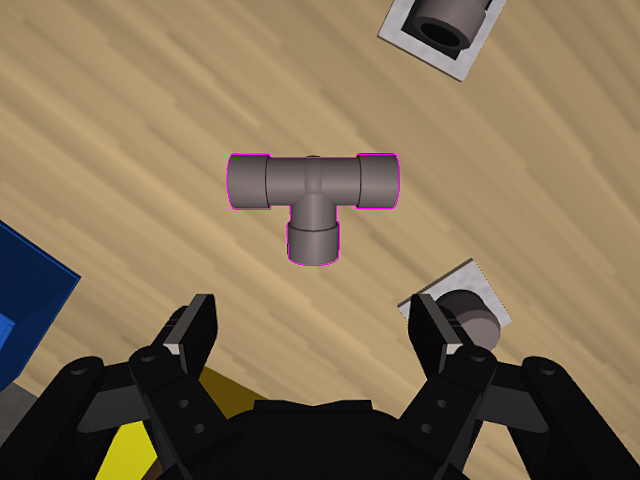

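The tee is at (313,190), outline fits well.

```bash
python3 -m creep '[{"x":-0.004,"y":0.005,"z":0.25,"wx":0,"wy":0,"wz":0,"claw":0},{"x":-0.004,"y":0.005,"z":0.5,"wx":0,"wy":0,"wz":0,"claw":0},{"x":-0.004,"y":0.005,"z":0.65,"wx":0,"wy":0,"wz":0,"claw":0},{"x":-0.004,"y":0.005,"z":0.695,"wx":0,"wy":0,"wz":0,"claw":0},{"x":-0.004,"y":0.005,"z":0.695,"wx":0,"wy":0,"wz":0,"claw":0},{"x":-0.004,"y":0.005,"z":0.695,"wx":0,"wy":0,"wz":0,"claw":1},{"x":-0.004,"y":0.005,"z":0.695,"wx":0,"wy":0,"wz":0,"claw":1},{"x":-0.004,"y":0.005,"z":0.695,"wx":0,"wy":0,"wz":0,"claw":1},{"x":-0.004,"y":0.005,"z":0.695,"wx":0,"wy":0,"wz":0,"claw":1},{"x":-0.004,"y":0.005,"z":0.695,"wx":0,"wy":0,"wz":0,"claw":1},{"x":-0.004,"y":0.005,"z":0.695,"wx":0,"wy":0,"wz":0,"claw":1},{"x":-0.004,"y":0.005,"z":0.695,"wx":0,"wy":0,"wz":0,"claw":1},{"x":-0.004,"y":0.005,"z":0.695,"wx":0,"wy":0,"wz":0,"claw":1}]'>/dev/null; python3 plan.py 644 202 120 220.2 600 -210 120 279.3
```

```text
t 21.07 at [646.4 202.3   5.6] psi -139.81 gap 36.3 grip 59.4 F [-0.4  0.8  5.3] j [ 17.  28.  -3.  59.   0. -23.]
  x 0.013 y 0.009 z -0.763 wz -0.000 rows>=2.7
  x 0.666 y -0.636 z -0.000 wz -0.438 rows>=3.3
  x 0.841 y -0.375 z -0.000 wz -0.438 rows>=3.3
  x 0.918 y -0.069 z -0.000 wz -0.438 rows>=3.3
```

```bash
python3 -m creep '[{"x":0,"y":0,"z":-0.25,"wx":0,"wy":0,"wz":0,"claw":1},{"x":0,"y":0,"z":-0.5,"wx":0,"wy":0,"wz":0,"claw":1},{"x":0,"y":0,"z":-0.77,"wx":0,"wy":0,"wz":0,"claw":1},{"x":0,"y":0,"z":-0.77,"wx":0,"wy":0,"wz":0,"claw":1},{"x":0,"y":0,"z":-0.77,"wx":0,"wy":0,"wz":0,"claw":1}]'>/dev/null
python3 -m creep '[{"x":0.666,"y":-0.636,"z":0,"wx":0,"wy":0,"wz":-0.438,"claw":1},{"x":0.666,"y":-0.636,"z":0,"wx":0,"wy":0,"wz":-0.438,"claw":1},{"x":0.666,"y":-0.636,"z":0,"wx":0,"wy":0,"wz":-0.438,"claw":1},{"x":0.666,"y":-0.636,"z":0,"wx":0,"wy":0,"wz":-0.438,"claw":1}]'>/dev/null
python3 -m creep '[{"x":0.841,"y":-0.375,"z":0,"wx":0,"wy":0,"wz":-0.438,"claw":1},{"x":0.841,"y":-0.375,"z":0,"wx":0,"wy":0,"wz":-0.438,"claw":1},{"x":0.841,"y":-0.375,"z":0,"wx":0,"wy":0,"wz":-0.438,"claw":1},{"x":0.841,"y":-0.375,"z":0,"wx":0,"wy":0,"wz":-0.438,"claw":1}]'>/dev/null
python3 -m creep '[{"x":0.918,"y":-0.069,"z":0,"wx":0,"wy":0,"wz":-0.438,"claw":1},{"x":0.918,"y":-0.069,"z":0,"wx":0,"wy":0,"wz":-0.438,"claw":1},{"x":0.918,"y":-0.069,"z":0,"wx":0,"wy":0,"wz":-0.438,"claw":1},{"x":0.918,"y":-0.069,"z":0,"wx":0,"wy":0,"wz":-0.438,"claw":1},{"x":0.918,"y":-0.069,"z":0,"wx":0,"wy":0,"wz":-0.438,"claw":1},{"x":0.918,"y":-0.069,"z":0,"wx":0,"wy":0,"wz":-0.438,"claw":1}]'>/dev/null
python3 wb.py b4 board_tee 619.6 -335 9.3; python3 plan.py 615.7 -309 100 279.3
```

```text
expected px [312.  50.] 1
board_tee 0.007 [ 618.1 -334.7] 8.7
dark_tee 0.021 [ 618.  -335.2] 8.8
t 22.75 at [ 600.8 -209.1  118. ] psi -80.68 gap 36.3 grip 60.7 F [ 0.1 -0.3 -0.7] j [ -19.   20.    0.   70.    0. -119.]
  x 0.673 y 0.010 z 0.120 wz 0.000 rows>=2.5
```

View pics/b4.png

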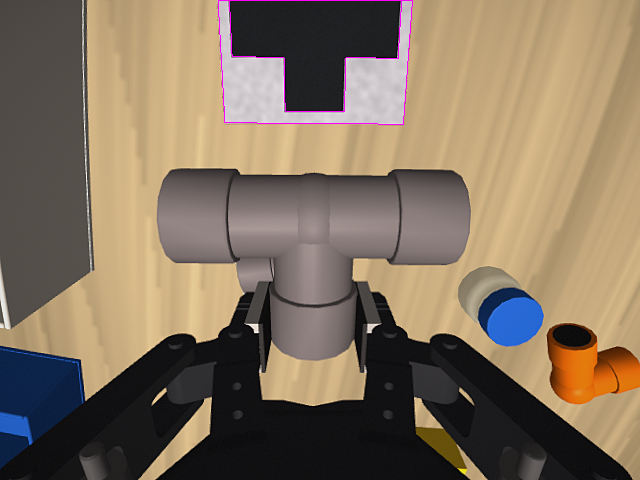

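The tee is held squarely and the T outline is at (315,55). Target TCP is (614.0, -308.7), ψ 278.8.

```bash
python3 plan.py 614 -308.7 60 278.8|tail -1; python3 -m creep '[{"x":0.67,"y":0,"z":0,"wx":0,"wy":0,"wz":0.01,"claw":1},{"x":0.67,"y":0,"z":0,"wx":0,"wy":0,"wz":0.01,"claw":1},{"x":0.67,"y":0,"z":0.2,"wx":0,"wy":0,"wz":0.01,"claw":1},{"x":0.67,"y":0,"z":0.4,"wx":0,"wy":0,"wz":0.01,"claw":1},{"x":0.67,"y":0,"z":0.58,"wx":0,"wy":0,"wz":0.01,"claw":1},{"x":0.67,"y":0,"z":0.58,"wx":0,"wy":0,"wz":0.01,"claw":1},{"x":0.67,"y":0,"z":0.58,"wx":0,"wy":0,"wz":0.01,"claw":1}]'>/dev/null; python3 plan.py 614 -308.7 12 278.8
```

```text
x 0.669 y 0.021 z 0.386 wz 0.011 rows>=2.8
t 23.33 at [ 616.4 -307.2   30.1] psi -81.04 gap 36.6 grip 60.6 F [-0.7 -0.4 -0.2] j [ -26.   28.    1.   63.    0. -125.]
  x 0.008 y 0.018 z 0.121 wz 0.004 rows>=0.4
```

```bash
python3 -m creep '[{"x":0.008,"y":0.016,"z":0.06,"wx":0,"wy":0,"wz":0.004,"claw":1},{"x":0.008,"y":0.016,"z":0.11,"wx":0,"wy":0,"wz":0.004,"claw":1},{"x":0.008,"y":0.016,"z":0.115,"wx":0,"wy":0,"wz":0.004,"claw":1},{"x":0.008,"y":0.016,"z":0.115,"wx":0,"wy":0,"wz":0.004,"claw":1},{"x":0.008,"y":0.016,"z":0.115,"wx":0,"wy":0,"wz":0.004,"claw":1}]'>/dev/null; python3 plan.py 614 -308.7 12 278.8
```

```text
t 23.75 at [ 615.5 -310.9   15.4] psi -81.3 gap 36.0 grip 60.6 F [-0.  -0.1 -0.2] j [ -27.   29.   -0.   61.    0. -125.]
  x -0.016 y 0.008 z 0.023 wz -0.002 rows>=0.1
```

```bash
python3 -m creep '[{"x":-0.012,"y":0.007,"z":0.012,"wx":0,"wy":0,"wz":0,"claw":1},{"x":-0.012,"y":0.007,"z":0.023,"wx":0,"wy":0,"wz":0,"claw":1},{"x":-0.012,"y":0.007,"z":0.023,"wx":0,"wy":0,"wz":0,"claw":1},{"x":-0.012,"y":0.007,"z":0.023,"wx":0,"wy":0,"wz":0,"claw":1}]'>/dev/null; python3 plan.py 614 -308.7 12 278.8
```

```text
t 24.08 at [ 614.  -309.2   11.6] psi -81.31 gap 36.2 grip 60.8 F [-0.6  1.1  1.8] j [ -27.   29.   -1.   60.    0. -125.]
  x -0.003 y -0.000 z -0.002 wz -0.002 rows>=0.0
```

```bash
python3 -m creep '[{"x":0,"y":0,"z":0.003,"wx":0,"wy":0,"wz":0,"claw":0},{"x":0,"y":0,"z":0.003,"wx":0,"wy":0,"wz":0,"claw":0},{"x":0,"y":0,"z":0.003,"wx":0,"wy":0,"wz":0,"claw":0},{"x":0,"y":0,"z":0.003,"wx":0,"wy":0,"wz":0,"claw":0},{"x":0,"y":0,"z":0,"wx":0,"wy":0,"wz":0,"claw":0},{"x":0,"y":0,"z":0,"wx":0,"wy":0,"wz":0,"claw":0},{"x":0,"y":0,"z":-0.25,"wx":0,"wy":0,"wz":0,"claw":0},{"x":0,"y":0,"z":-0.5,"wx":0,"wy":0,"wz":0,"claw":0},{"x":0,"y":0,"z":-0.75,"wx":0,"wy":0,"wz":0,"claw":0},{"x":0,"y":0,"z":-0.95,"wx":0,"wy":0,"wz":0,"claw":0},{"x":0,"y":0,"z":-0.95,"wx":0,"wy":0,"wz":0,"claw":0},{"x":0,"y":0,"z":-0.95,"wx":0,"wy":0,"wz":0,"claw":0}]'>/dev/null; python3 wb.py c7 tee 620.8 -352.7 8.8 6; python3 plan.py
python3 - <<'E'
from bench import bot
import cv2
cv2.imwrite('pics/end.png',bot.grab_frame('side')[:,:,::-1])
E
```

```text
expected px [313. 167.] 1
tee 0.02 [ 619.4 -352.7] 8.4
t 25.18 at [ 613.5 -309.1  152.7] psi -81.31 gap 85.4 grip 0.0 F [-0.1 -0.4 -1.5] j [ -27.   26.   12.   77.   -0. -125.]
```

View pics/c7.png

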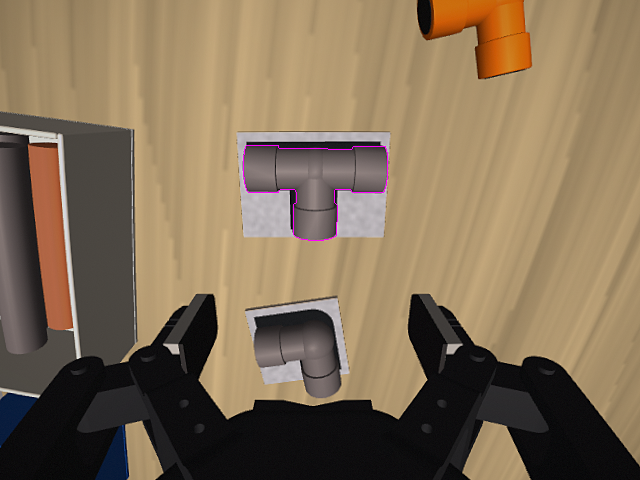

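View pics/end.png

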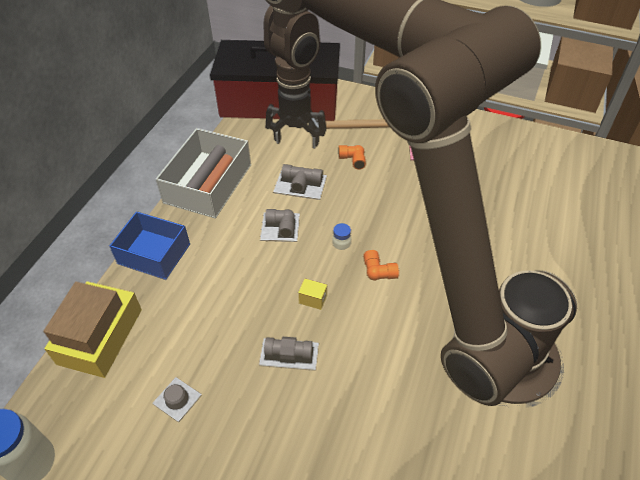

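All four fittings cover their outlines in the side view: tee (300,180), elbow (281,222), union (289,350), cap (176,396). The jar (342,236) and carton (313,294) have not moved, and the gripper is clear, so I'm handing in.

```bash
python3 -c "
from bench import bot
print(bot.finish_job())"
```

```text
the job is handed in; nothing more can be done
None
```

The elbow, tee, union and end cap are on their matching boards, each within about 2 mm of its outline by my camera fits; the jar and carton were not moved, and I handed the job in at about 25 s (no verdict was shown).

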